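Rock the ball sorter's seesaw gate over to the empty tray

ROBOT

A 6-joint arm with a two-finger parallel gripper is mounted at the origin on the work surface. World frame = base frame: x ahead of the robot, y to its left, z up, the work surface at z = 0. Lengths are in m, angles in rad, forces in N, time in s.
With the tool pointing down it reaches from about 0.375 to 0.9 m from the base axis. Payload 3.1 kg.
Tool frame: the origin (TCP) lies at the very end of the fingers, on their centre line; the grasp point (between the pads) lies 19 mm behind it; x points along the fingers, y is the direction in which the jaws open and shut, and the axes are right-handed (so a half turn about x gives the same grasp; the last joint's range is limited). The gripper opens to 85 mm and grips with 20 to 120 N. Pads are 22 mm wide; open, the fingers measure 114 mm over their backs; the gripper's body (76 mm by 85 mm) begins 54 mm behind the grasp point. The pads swing forward as they close: fully open they stand 13 mm farther back than shut.
Start: joints at [-0.178, 0.527, 1.433, -0, 1.181, -0.178], TCP at [0.625, 0, 0.231] pointing down, gripper open.
Joint ranges: [-3.08, 3.08], [-0.75, 2.2], [0.22, 2.44], [-1.43, 4.57], [0, 2.65], [-2.85, 2.85]. Speed limits (rad/s): [2.79, 2.79, 3.14, 3.14, 3.14, 3.14].

INTERFACE

Orientations are given as a unit quaternion [x, y, z, w].
In Python, from station import * gives the robot as it stands. The module is installed in compiled form; this text tells all that it offers.
- The arm moves only by the tool drive_tool, never from a script. Its argument "motion" is a list that holds one entry, the list of rows, each a list of 7 numbers: the closure, from 0 (fully open) to 1 (shut), then the shift along the tool's x, y, z in m, then the turn, a rotation vector about the tool's x, y, z in rad. In form: [[[jaw, dx, dy, dz, ax, ay, az], ...]]. A call has 1 to 8 rows; each row shifts and turns the commanded pose from where the row before left it, along the tool's axes as they then stand; what a row does not reach is not made up. A row lasts 1/12 s, in which the tool goes at most 41.7 mm and 7.16 degrees, less where a joint would pass 70% of its speed; a pose out of reach is approached as far as the arm can. A call is refused whole if a number of a shift passes 0.0417 or a number of a turn 0.125, either way. A call with a gripper value outside its range is refused whole. The fingers move at their own pace and stop on an object; "newtons" is the grip in N (left out, the last holds). Time passes only in rows, so rows that do not move let the fingers close. It gives the time, the measured TCP pose, the force and the opening at its end, in the units of the state.
- get_state(): the state, without advancing time (a new reading comes with each control period).
- get_image(name): name is "scene" or "side" or "wrist"; returns a dict with "color" (384x512x3 uint8, red, green, blue), "z_map" (384x512 float32, m along the optical axis (not along the pixel's ray), 0 where there is no reading), "fx", "fy", "cx", "cy" (pixels), "rvec" (rotation vector, rad) and "tvec" (3), from world to camera coordinates, as OpenCV has them; the wrist camera has in their place "tool_from_camera" (4x4, takes a point from camera to tool coordinates, whose origin is the TCP and whose axes are the tool frame's). Camera axes: x right, y down, z forward; pixel columns grow to the right and rows downward; lengths in m; the calibration is good to about 2 mm. A picture is of the moment at which its call begins: read the wrist's pose just before it.
- job_done(): hands the job in, once; it reports no verdict.
Trained networks look in the newest picture that a camera, given by its name, has taken for a name from the list of things; names that differ only in an ending like _2 or _b are one class to them, and where a whole thing is asked for, a point or a joint stands for the part that bears it (a point fixed in the world has none). Each returns a list of dicts, best first, with "confidence" (0 to 1); they miss things now and then, are a little off and sometimes report something else, mostly with a low value. They report only what shows in the picture. A call takes as long as a camera call.
- search_frame(camera, label): "bbox" ([left, top, right, bottom] in pixels, round what is visible of it).
- place_of(camera, label): "xy" ([column, row] in pixels: a listed point, or the origin of a listed thing).
The state is a dict: "time_s": time; "joint_pos": joint angles; "joint_vel": joint speeds; "effort": joint torques, N m; "tcp_pos": TCP position; "orientation": TCP orientation; "ft_force": force on the tool from outside, world axes, zero at the start; "ft_torque": the same for the moment, N m; "finger_gap": opening from 0.0 (shut) to 1.0 (fully open).
Only numpy, scipy, OpenCV 4.12 (cv2) and the standard library are available. Lean on these libraries where they do the work, as an engineer would, in place of code of your own. Each camera call takes 0.05 s, during which the arm holds its last target. There are 200 camera calls.

TASK

The left tray of the plywood ball sorter is full and its chute is shut off, so three wooden balls are waiting on its seesaw gate. Push the empty right-hand tray along the bench between its runners until it is fully home against the stop, then press down the raised right end of the gate, all the way over its pivot to the stop, so that the three balls roll down the right chute into that tray. Only push and press: do not lift or tip the tray, do not touch the balls, and leave the mug, tape roll and glue bottle where they are.

Things in the scene. Friction and masses are not known exactly. Their poses are not given: they have to be found in the camera images.
- rig: Plywood ball sorter fixed to the bench. Origin: on the bench under the gate's pivot; x about away from the robot, y left along gate and chutes, z up. The gate is an open trough along y, 54 mm wide, 260 mm long, pivoted at z 145 mm between cheeks (|x| to 56, |y| to 35, z to 155 mm). Chutes at both ends, from |y| 134 mm, z 116 mm to |y| 215 mm, z 87 mm, side walls 26 mm higher; an upright shutter, up to z 185 mm, closes the left one.
- bay (a point): Where the underside centre of the empty tray lies when fully home: x 0, y -260 mm in the sorter's frame, on the bench; same axes. Two runners along y, 14 mm high, 12 mm wide, are centred 84 mm to either side (x), from 80 mm inward to 160 mm outward (-y); a stop bar 14 mm high has its outer face 70 mm inward (+y).
- full_tray (a point): Underside centre of the full left tray, which is fixed and stays as it is (x 0, y +260 mm in the sorter's frame).
- press_tab (a point): Centre of the top face of the free part of the right-hand aluminium press tab, moving with the gate. Tab 56 x 50 x 6 mm, level with the trough's rim on its far side (+x); this point is 55 mm to +x of the gate's centre line, 100 mm right of the pivot, about 190 mm above the bench at the start, 150 mm when fully over; the tab runs 23 mm on in +x. A like tab is at the left end.
- gate (a joint): Tilt of the seesaw gate, rad: 0 = left end down on its stop (start), 0.2 = level, 0.4 = right end down on its stop. It stays where it is left; pressing at the tab takes about 2 N. Pressed by about 40 mm at the tab it is fully over.
- tray: Empty grey open tray, loose on the bench between the right runners, pulled out to the right of the sorter. 140 x 140 x 70 mm high, walls and floor 5 mm, 0.25 to 0.5 kg. Origin: centre of its underside; x, y along its sides, z up. It has 8 mm of play to each runner; it slides along the sorter's +y to be home.
- ball1: Wooden ball, 36 mm across, 18 g, origin at its centre; waits in the gate trough, number 1 of 3 from the low left end. All three roll right by themselves once the gate is over.
- ball2: Wooden ball, 36 mm across, 18 g, origin at its centre; waits in the gate trough, number 2 of 3 from the low left end. All three roll right by themselves once the gate is over.
- ball3: Wooden ball, 36 mm across, 18 g, origin at its centre; waits in the gate trough, number 3 of 3 from the low left end. All three roll right by themselves once the gate is over.
- mug: White mug, 80 mm across, 90 mm high, bystander beyond the sorter; origin under its centre.
- tape: Cardboard roll, 90 mm across, 40 mm high, standing flat, bystander; origin under its centre.
- glue: White glue bottle, 50 mm across, 110 mm high, bystander; origin under its centre.

How it is judged:
On the way, in this order (a step that is already met when the one before it is completed fails the run):
1. the empty tray is pushed home while the gate is still over to the left (y of tray in the frame of rig above -0.27 m and value of joint gate below 0.1 rad), for 0.2 s.
2. the gate is rocked over to the right (value of joint gate above 0.34 rad), for 0.1 s.
At the end, for the whole second after the job is handed in: The tray is home (within 10 mm of the stop) and flat on the bench, the gate is over to the right (joint above 0.34 of 0.4 rad), and all three balls lie at rest in the tray (y of tray in the frame of rig above -0.27 m and value of joint gate above 0.34 rad and height (world z) of tray below 0.008 m and angle between tray's own z axis and vertical below 0.08 rad and x of ball1 in the frame of tray between -0.065 and 0.065 m and y of ball1 in the frame of tray between -0.065 and 0.065 m and z of each of ball1, ball2, ball3 in the frame of tray below 0.06 m and linear speed of each of ball1, ball2, ball3 below 0.05 m/s and x of ball2 in the frame of tray between -0.065 and 0.065 m and y of ball2 in the frame of tray between -0.065 and 0.065 m and x of ball3 in the frame of tray between -0.065 and 0.065 m and y of ball3 in the frame of tray between -0.065 and 0.065 m); the robot touches nothing.
It fails at once if a ball is touched by the robot or lifted (contact force between any of the fingers, the arm and ball1 above 0.3 N or height (world z) of any of ball1, ball2, ball3 above 0.22 m or contact force between any of the fingers, the arm and ball2 above 0.3 N or contact force between any of the fingers, the arm and ball3 above 0.3 N).
It fails at once if the empty tray is lifted off the bench or tipped (20 mm or 0.25 rad) (height (world z) of tray above 0.02 m or angle between tray's own z axis and vertical above 0.25 rad).
It fails at once if the mug, tape roll or glue bottle is moved by more than 30 mm or tipped over (distance of any of mug, tape, glue from where it was at the start of the episode above 0.03 m or angle between any of mug, tape, glue's own z axis and vertical above 0.4 rad).
It also fails if it takes over 42 s, if anything falls off the work surface, if the arm or the gripper's body presses on something with over 40 N, if the wrist force passes 120 N, or if a joint passes its speed limit or range.

## Working session

There is one attempt and no reset: what is moved stays moved. The work goes in short steps, Python scripts to look and compute and a tool call to move; the robot and the scene stay as the last step left them, time stands still between calls to the robot, and variables do not carry over. Pictures are saved under pics/ and viewed, about 8 in all and at most 12, crops included, and the job is handed in when it is done.

Besides the shell and the picture viewer there is one more tool, called after "Emit:" in YAML: its name, and indented under it one key for each argument. drive_tool: Moves the arm, as the interface text tells. Its arguments: {"type":"object","properties":{"motion":{"type":"array","items":{"type":"array","items":{"type":"array","items":{"type":"number"}}}},"newtons":{"type":"number"}},"required":["motion"]}

```bash
mkdir -p pics; cat > h.py <<'E'
from station import *
import numpy as np, cv2
from scipy.spatial.transform import Rotation as R
def cam(n):
    im=get_image(n); return im
def world(im,u,v,z=None):
    Rm=cv2.Rodrigues(np.array(im['rvec'],float))[0]; t=np.array(im['tvec'],float).ravel()
    d=np.array([(u-im['cx'])/im['fx'],(v-im['cy'])/im['fy'],1.])
    o=-Rm.T@t; r=Rm.T@d
    if z is None: s=float(im['z_map'][int(round(v)),int(round(u))])
    else: s=(z-o[2])/r[2]
    return o+s*r
E
python3 - <<'E'
from h import *
np.set_printoptions(precision=4,suppress=True)
s=get_state(); print(s['time_s'],s['tcp_pos'],s['orientation'],s['ft_force'])
ims={}
for n in ['scene','side']:
    im=cam(n); ims[n]=im
    print(n,'cam at',-cv2.Rodrigues(np.array(im['rvec'],float))[0].T@np.array(im['tvec']).ravel())
    for l in ['rig','bay','full_tray','press_tab','tray','mug','tape','glue','ball1']:
        for p in place_of(n,l)[:2]:
            print(n,l,p['confidence'],p['xy'],world(im,*p['xy']),world(im,*p['xy'],z={'press_tab':.19}.get(l,0)))
cv2.imwrite('pics/a.png',cv2.cvtColor(np.hstack([cv2.resize(ims[n]['color'],(512,384)) for n in ims]),cv2.COLOR_RGB2BGR)[:, :])
for n in ims: cv2.imwrite(f'pics/{n}.png',cv2.cvtColor(ims[n]['color'],cv2.COLOR_RGB2BGR))
E
```

```text
0.0 [0.6243 0.0002 0.2303] [ 0.4996  0.5006 -0.5004  0.4994] [-0.3373  0.1626 -0.8328]
scene cam at [1.0326 0.7282 0.9735]
scene rig 0.74 [284.6, 198.5] [0.4962 0.0866 0.0098] [0.4908 0.0801 0.    ]
scene full_tray 0.71 [351.9, 259.5] [0.4945 0.3629 0.0543] [0.4627 0.3413 0.    ]
scene press_tab 0.65 [252.6, 136.2] [ 0.5442 -0.014   0.1918] [ 0.543  -0.0158  0.19  ]
scene press_tab 0.47 [348.4, 261.7] [0.4805 0.3457 0.01  ] [0.5837 0.4171 0.19  ]
scene tray 0.78 [216.1, 137.3] [ 0.5311 -0.2505  0.0036] [ 0.5292 -0.2542  0.    ]
scene tray 0.34 [226.4, 286.7] [0.7949 0.2717 0.0656] [0.7777 0.2387 0.    ]
scene mug 0.78 [227.7, 286.1] [0.792  0.2728 0.0673] [ 0.7742  0.239  -0.    ]
scene tape 0.82 [179.3, 211.3] [ 0.7702 -0.0364  0.0001] [ 0.7702 -0.0365  0.    ]
scene tape 0.18 [351.1, 258.6] [0.4938 0.3595 0.0532] [ 0.4626  0.3382 -0.    ]
scene glue 0.77 [203.1, 253.4] [0.7905 0.1476 0.04  ] [0.7802 0.1227 0.    ]
scene glue 0.55 [351.3, 257.2] [0.494  0.3589 0.0588] [0.4594 0.3352 0.    ]
scene ball1 0.72 [303.9, 174.1] [0.4882 0.1427 0.156 ] [0.3844 0.031  0.    ]
scene ball1 0.5
[... 341 characters left out ...]
ray 0.26 [288.7, 194.9] [0.7642 0.1088 0.019 ] [0.7811 0.1247 0.    ]
side press_tab 0.74 [256.5, 199.6] [ 0.5524 -0.0044  0.1912] [ 0.5533 -0.0033  0.19  ]
side tray 0.85 [328.9, 341.7] [ 0.5267 -0.2427  0.0061] [ 0.53   -0.2407  0.    ]
side mug 0.79 [260.5, 176.2] [0.7504 0.207  0.0326] [0.7793 0.2395 0.    ]
side tape 0.8 [330.7, 225.5] [ 0.7419 -0.0547  0.0385] [ 0.7758 -0.0306  0.    ]
side tape 0.19 [286.2, 196.5] [0.7619 0.1154 0.0106] [0.7711 0.1242 0.    ]
side glue 0.93 [289.2, 194.2] [0.7673 0.11   0.019 ] [0.7842 0.126  0.    ]
side ball1 0.57 [173.0, 186.9] [0.472  0.1878 0.1504] [0.5597 0.3637 0.    ]
side ball1 0.57 [184.4, 189.5] [0.4798 0.1514 0.1609] [0.5776 0.3326 0.    ]
```

View pics/scene.png

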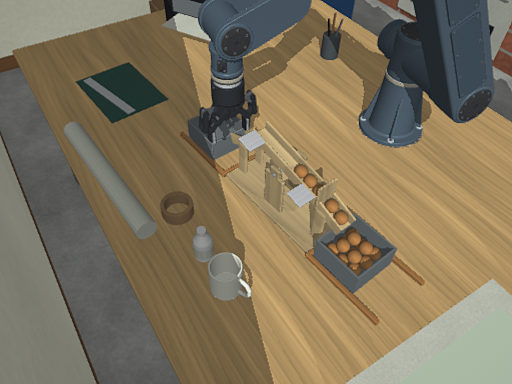

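View pics/side.png

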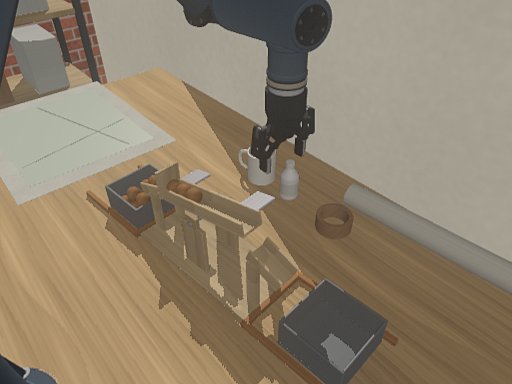

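The scene shows the grey tray at about (215,137), the gate tab at (252,140) and the bystanders at the left. The side view has the tray at (330,340) and the tab at (257,200). Both cameras agree: rig (0.491, 0.080), yaw ≈ 0.11 rad, tray at rig y ≈ -0.329, so about 69 mm to push. I'll go behind the outer wall first.

Emit:
drive_tool:
  motion:
    - [[0, 0, 0, 0, -0.11, 0, 0], [0, -0.01, 0, 0.038, 0, 0, 0], [0, -0.01, 0, 0.04, 0, 0, 0], [0, 0, -0.012, 0.039, 0, 0, 0], [0, 0, -0.02, 0.036, 0, 0, 0], [0, 0, -0.02, 0.036, 0, 0, 0], [0, 0, -0.02, 0.036, 0, 0, 0], [0, 0, -0.02, 0.036, 0, 0, 0]]

```text
time_s: 1.67
tcp_pos: [0.5613, -0.2712, 0.2514]
orientation: [0.472, 0.527, -0.472, 0.527]
ft_force: [1.4, 0.1, 0.3]
finger_gap: 1.004
```

Emit:
drive_tool:
  motion:
    - [[0, 0, -0.02, 0.036, 0, 0, 0], [0, 0, -0.011, 0.036, 0, 0, 0], [0, 0, 0, 0.03, 0, 0, 0], [0, 0, 0, 0, 0, 0, 0], [0, 0, 0, 0, 0, 0, 0]]

```text
time_s: 2.08
tcp_pos: [0.5421, -0.3763, 0.251]
orientation: [0.473, 0.526, -0.473, 0.526]
ft_force: [-0.2, 0.3, -1.1]
finger_gap: 1.0
```

```bash
cat >> h.py <<'E'
np.set_printoptions(precision=4,suppress=True)
O=np.array([.491,.080,0]); YAW=.11
def rig(p): return R.from_euler('z',-YAW).apply(np.asarray(p)-O)
def rep():
    s=get_state(); r=R.from_quat(s['orientation'])
    print(s['time_s'],'tcp',np.array(s['tcp_pos']),'rig',rig(s['tcp_pos']),'F',np.array(s['ft_force']),'gap',s['finger_gap']); 
    print('tool axes in rig',R.from_euler('z',-YAW).inv().as_matrix().T@r.as_matrix())
E
python3 - <<'E'
from h import *
rep()
for n in ['scene','side']:
    im=cam(n)
    for l,z in [('rig',0),('full_tray',0),('press_tab',.19),('tray',0),('bay',0)]:
        for p in place_of(n,l)[:1]: print(n,l,p['confidence'],rig(world(im,*p['xy'],z=z)))
    # points of depth cloud: tray rim
    v,u=np.mgrid[0:384,0:512]; Rm=cv2.Rodrigues(np.array(im['rvec'],float))[0]
    zc=im['z_map']; P=np.stack([(u-im['cx'])/im['fx']*zc,(v-im['cy'])/im['fy']*zc,zc],-1)[zc>0]
    Q=rig((P-np.array(im['tvec']).ravel())@Rm)
    m=(Q[:,2]>.064)&(Q[:,2]<.076)&(Q[:,1]<-.25)&(Q[:,1]>-.405)&(abs(Q[:,0])<.09)
    print('rim',m.sum(),np.percentile(Q[m],[1,99],axis=0) if m.any() else '')
    m=(Q[:,2]>.006)&(Q[:,2]<.02)&(abs(abs(Q[:,0])-.084)<.02)&(Q[:,1]<-.17)&(Q[:,1]>-.43)
    for sg in (1,-1):
        k=m&(sg*Q[:,0]>0)
        if k.sum()>20: print('runner',sg,k.sum(),np.polyfit(Q[k,1],Q[k,0],1),np.percentile(Q[k,1],[1,99]))
    m=(Q[:,2]>.18)&(Q[:,2]<.2)&(Q[:,0]>.032)&(Q[:,0]<.1)&(abs(Q[:,1]+.1)<.05)
    if m.any(): print('tab',m.sum(),np.percentile(Q[m],[2,98],axis=0))
    cv2.imwrite(f'pics/{n}2.png',cv2.cvtColor(im['color'],cv2.COLOR_RGB2BGR))
E
```

```text
2.0833 tcp [ 0.5421 -0.3763  0.251 ] rig [ 0.0007 -0.4591  0.251 ] F [-0.1518  0.278  -1.1453] gap 1.0002597748684168
tool axes in rig [[ 0.0003  1.     -0.0031]
 [ 0.0001 -0.0031 -1.    ]
 [-1.      0.0003 -0.0001]]
scene rig 0.67 [-0.0028  0.0007 -0.    ]
scene full_tray 0.59 [0.0075 0.2578 0.    ]
scene press_tab 0.82 [ 0.0529 -0.093   0.19  ]
scene tray 0.61 [ 0.003  -0.3345  0.    ]
rim 308 [[-0.0684 -0.396   0.0642]
 [ 0.0727 -0.2516  0.0738]]
runner 1 380 [0.0011 0.0813] [-0.4148 -0.1725]
runner -1 41 [-0.0212 -0.0732] [-0.3914 -0.1713]
tab 276 [[ 0.0333 -0.1141  0.1832]
 [ 0.0778 -0.0673  0.1967]]
side rig 0.72 [-0.0046 -0.006   0.    ]
side full_tray 0.66 [0.0086 0.2515 0.    ]
side press_tab 0.93 [ 0.0525 -0.0853  0.19  ]
side tray 0.65 [ 0.0026 -0.3214  0.    ]
rim 1091 [[-0.0683 -0.3942  0.0642]
 [ 0.073  -0.2535  0.0731]]
runner 1 605 [0.0146 0.0795] [-0.4172 -0.1794]
runner -1 1047 [-0.0233 -0.0859] [-0.3701 -0.1736]
tab 337 [[ 0.0333 -0.1163  0.1859]
 [ 0.0777 -0.0682  0.1964]]
```

View pics/side2.png

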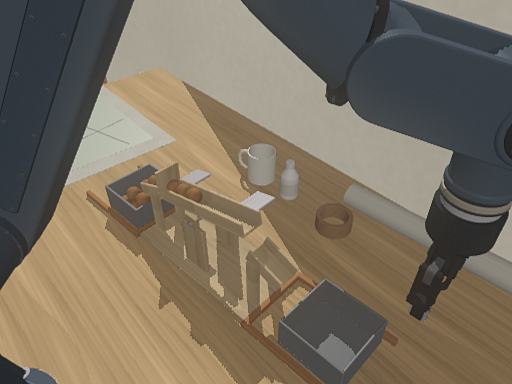

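Emit:
drive_tool:
  motion:
    - [[0, 0.039, 0, 0, 0, 0, 0], [0, 0.039, 0, 0, 0, 0, 0], [0, 0.039, 0, 0, 0, 0, 0], [0, 0.039, 0, 0, 0, 0, 0], [0, 0.039, 0, 0, 0, 0, 0], [0, 0.025, 0, 0, 0, 0, 0], [0, 0.011, 0, 0, 0, 0, 0], [0, 0, 0, 0, 0, 0, 0]]

```text
time_s: 3.35
tcp_pos: [0.541, -0.3728, 0.0172]
orientation: [0.472, 0.529, -0.472, 0.525]
ft_force: [0.5, 0.3, 0.4]
finger_gap: 0.998
```

Emit:
drive_tool:
  motion:
    - [[0, 0, 0, -0.01, 0, 0, 0], [0, 0, 0, -0.01, 0, 0, 0], [0, 0, 0, -0.01, 0, 0, 0], [0, 0, 0, -0.008, 0, 0, 0], [0, 0, 0, -0.008, 0, 0, 0], [0, 0, 0, -0.008, 0, 0, 0], [0, 0, 0, -0.008, 0, 0, 0], [0, 0, 0, -0.008, 0, 0, 0]]

```text
time_s: 4.02
tcp_pos: [0.5363, -0.306, 0.0216]
orientation: [0.471, 0.525, -0.472, 0.529]
ft_force: [0.7, -4.3, 3.6]
finger_gap: 0.998
```

Emit:
drive_tool:
  motion:
    - [[0, 0, 0, -0.008, 0, 0, 0], [0, 0, 0, -0.008, 0, 0, 0], [0, 0, 0, -0.007, 0, 0, 0], [0, 0, 0, -0.005, 0, 0, 0], [0, 0, 0, 0, 0, 0, 0], [0, 0, 0, 0, 0, 0, 0]]

```text
time_s: 4.52
tcp_pos: [0.5323, -0.2769, 0.0207]
orientation: [0.472, 0.526, -0.472, 0.527]
ft_force: [1.7, -2.3, 1.5]
finger_gap: 0.998
```

```bash
cat >> h.py <<'E'
def rim():
    rep()
    for n in ['scene','side']:
        im=cam(n)
        v,u=np.mgrid[0:384,0:512]; Rm=cv2.Rodrigues(np.array(im['rvec'],float))[0]
        zc=im['z_map']; P=np.stack([(u-im['cx'])/im['fx']*zc,(v-im['cy'])/im['fy']*zc,zc],-1)[zc>0]
        Q=rig((P-np.array(im['tvec']).ravel())@Rm)
        for a,b in [(-.065,-.058),(.058,.065)]:
            m=(abs(Q[:,2]-.069)<.005)&(Q[:,1]<-.16)&(Q[:,1]>-.405)&(Q[:,0]>a)&(Q[:,0]<b)
            if m.any(): print(n,'rim',m.sum(),np.percentile(Q[m],[1,99],axis=0)[:,1])
        cv2.imwrite(f'pics/{n}_{get_state()["time_s"]:.1f}.png',cv2.cvtColor(im['color'],cv2.COLOR_RGB2BGR))
E
python3 -c "
from h import *
rim()";ls pics
```

```text
4.5167 tcp [ 0.5323 -0.2769  0.0207] rig [ 0.0019 -0.3593  0.0207] F [ 1.7148 -2.2513  1.5488] gap 0.9984382354732543
tool axes in rig [[ 0.001   1.      0.0001]
 [-0.0007  0.0001 -1.    ]
 [-1.      0.001   0.0007]]
scene rim 19 [-0.3484 -0.2442]
scene rim 14 [-0.3534 -0.2089]
side rim 71 [-0.3462 -0.2095]
side rim 12 [-0.2128 -0.2089]
a.png
scene.png
scene2.png
scene_4.6.png
side.png
side2.png
side_4.6.png
```

Emit:
drive_tool:
  motion:
    - [[0, 0, 0, -0.005, 0, 0, 0], [0, 0, 0, -0.005, 0, 0, 0], [0, 0, 0, -0.004, 0, 0, 0], [0, 0, 0, -0.002, 0, 0, 0], [0, 0, 0, 0, 0, 0, 0]]

```text
time_s: 5.03
tcp_pos: [0.5296, -0.2598, 0.0202]
orientation: [0.472, 0.527, -0.472, 0.526]
ft_force: [1.2, -2.1, 0.4]
finger_gap: 0.997
```

Emit:
drive_tool:
  motion:
    - [[0, 0, 0, -0.001, 0, 0, 0], [0, 0, 0, -0.001, 0, 0, 0], [0, 0, 0, 0, 0, 0, 0]]

```text
time_s: 5.28
tcp_pos: [0.5295, -0.2586, 0.0201]
orientation: [0.472, 0.527, -0.472, 0.526]
ft_force: [1.2, -1.9, 1.7]
finger_gap: 1.001
```

```bash
python3 -c "
from h import *
rim()"
```

```text
5.2833 tcp [ 0.5295 -0.2586  0.0201] rig [ 0.0011 -0.3408  0.0201] F [ 1.1588 -1.8843  1.6649] gap 1.0014360868627528
tool axes in rig [[-0.0008  1.      0.0002]
 [ 0.0007  0.0002 -1.    ]
 [-1.     -0.0008 -0.0007]]
scene rim 14 [-0.3287 -0.2626]
scene rim 12 [-0.3294 -0.1887]
side rim 50 [-0.3258 -0.1908]
side rim 6 [-0.2379 -0.1911]
```

Emit:
drive_tool:
  motion:
    - [[0, 0, 0, -0.001, 0, 0, 0], [0, 0, 0, -0.001, 0, 0, 0], [0, 0, 0, 0, 0, 0, 0]]

```text
time_s: 5.63
tcp_pos: [0.5294, -0.2574, 0.0202]
orientation: [0.472, 0.527, -0.472, 0.527]
ft_force: [0.1, -4.8, -0.6]
finger_gap: 0.999
```

Emit:
drive_tool:
  motion:
    - [[0, 0, 0, -0.001, 0, 0, 0], [0, 0, 0, -0.001, 0, 0, 0], [0, 0, 0, 0, 0, 0, 0]]

```text
time_s: 5.88
tcp_pos: [0.5295, -0.2573, 0.0206]
orientation: [0.471, 0.526, -0.472, 0.528]
ft_force: [-3.3, -10.0, 0.7]
finger_gap: 1.003
```

Force rose to 10 N with no further advance, so the tray is against the stop. Next I back off, rise, shut the jaws and go over the tab.

Emit:
drive_tool:
  motion:
    - [[0, 0, 0, 0.02, 0, 0, 0], [0, 0, 0, 0.02, 0, 0, 0], [0, -0.03, 0, 0, 0, 0, 0], [1, -0.04, 0, 0, 0, 0, 0], [1, -0.04, 0, 0, 0, 0, 0], [1, -0.04, 0, 0, 0, 0, 0], [1, -0.04, 0, 0, 0, 0, 0], [1, -0.04, 0, 0, 0, 0, 0]]

```text
time_s: 6.55
tcp_pos: [0.5326, -0.2927, 0.2513]
orientation: [0.472, 0.528, -0.471, 0.525]
ft_force: [0.8, 0.5, 0.7]
finger_gap: 0.298
```

Emit:
drive_tool:
  motion:
    - [[1, -0.01, 0.014, -0.035, 0, 0, 0], [1, 0, 0.014, -0.037, 0, 0, 0], [1, 0, 0.014, -0.037, 0, 0, 0], [1, 0, 0.014, -0.037, 0, 0, 0], [1, 0, 0, -0.037, 0, 0, 0], [1, 0, 0, -0.037, 0, 0, 0], [1, 0, 0, -0.03, 0, 0, 0], [1, 0, 0, -0.03, 0, 0, 0]]

```text
time_s: 7.22
tcp_pos: [0.5565, -0.0071, 0.2593]
orientation: [0.471, 0.529, -0.472, 0.525]
ft_force: [0.3, -0.4, -0.2]
finger_gap: 0.001
```

Emit:
drive_tool:
  motion:
    - [[1, 0, 0, 0, 0, 0, 0], [1, 0, 0, 0, 0, 0, 0], [1, 0, 0, 0, 0, 0, 0]]

```text
time_s: 7.47
tcp_pos: [0.558, -0.0099, 0.2598]
orientation: [0.471, 0.527, -0.472, 0.526]
ft_force: [-0.1, 0.7, -0.4]
finger_gap: -0.001
```

```bash
python3 -c "
from h import *
rim()"; cp pics/side_6*.png pics/x.png 2>/dev/null; ls pics
```

```text
7.4667 tcp [ 0.558  -0.0099  0.2598] rig [ 0.0567 -0.0967  0.2598] F [-0.1394  0.6786 -0.3955] gap -0.0013860778641511483
tool axes in rig [[-0.0017  1.      0.0007]
 [ 0.0007  0.0007 -1.    ]
 [-1.     -0.0017 -0.0007]]
scene rim 15 [-0.329  -0.2578]
scene rim 12 [-0.3256 -0.1896]
side rim 61 [-0.3281 -0.1895]
side rim 19 [-0.3281 -0.1893]
a.png
scene.png
scene2.png
scene_4.6.png
scene_5.3.png
scene_7.5.png
side.png
side2.png
side_4.6.png
side_5.4.png
side_7.6.png
```

Emit:
drive_tool:
  motion:
    - [[1, 0.02, 0, 0, 0, 0, 0], [1, 0.02, 0, 0, 0, 0, 0], [1, 0.015, 0, 0, 0, 0, 0], [1, 0.008, 0, 0, 0, 0, 0], [1, 0.008, 0, 0, 0, 0, 0], [1, 0, 0, 0, 0, 0, 0]]

```text
time_s: 8.07
tcp_pos: [0.5585, -0.0112, 0.1882]
orientation: [0.472, 0.527, -0.472, 0.526]
ft_force: [0.5, -0.4, 0.4]
finger_gap: 0.002
```

```bash
python3 -c "
from h import *
rim()"; mv pics/scene_8*.png pics/press.png;  mv pics/side_8*.png pics/press_s.png; python3 -c "
import cv2,numpy as np
a=cv2.imread('pics/press.png')[80:240,180:380];b=cv2.imread('pics/press_s.png')[130:290,130:330]
cv2.imwrite('pics/p1.png',cv2.resize(np.hstack([a,b]),None,fx=2,fy=2))"
```

```text
8.0667 tcp [ 0.5585 -0.0112  0.1882] rig [ 0.0571 -0.098   0.1882] F [ 0.4505 -0.3916  0.3834] gap 0.0022755324929258415
tool axes in rig [[-0.0016  1.     -0.0014]
 [ 0.0004 -0.0014 -1.    ]
 [-1.     -0.0016 -0.0004]]
scene rim 6 [-0.3248 -0.2885]
scene rim 12 [-0.3259 -0.187 ]
side rim 59 [-0.3279 -0.189 ]
side rim 20 [-0.3284 -0.1898]
```

View pics/p1.png

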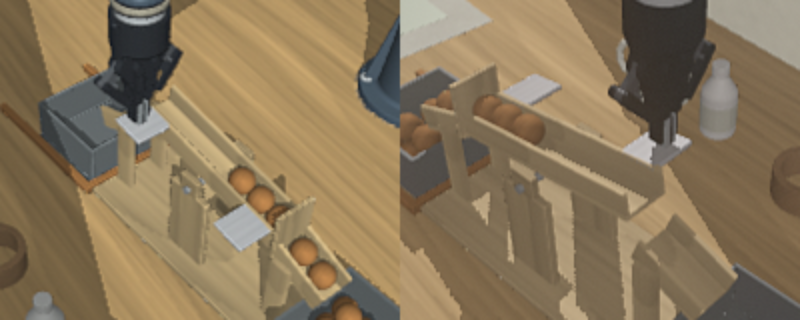

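The fingertips stand in the middle of the right tab (left half (140,120), right half (662,150)), clear of the trough; three balls wait at the low left end. Pressing now.

Emit:
drive_tool:
  motion:
    - [[1, 0.005, 0, 0, 0, 0, 0], [1, 0.006, 0, 0, 0, 0, 0], [1, 0.006, 0, 0, 0, 0, 0], [1, 0.006, 0, 0, 0, 0, 0], [1, 0.006, 0, 0, 0, 0, 0], [1, 0.004, 0, 0, 0, 0, 0], [1, 0.003, 0, 0, 0, 0, 0], [1, 0, 0, 0, 0, 0, 0]]

```text
time_s: 8.83
tcp_pos: [0.5587, -0.0104, 0.1531]
orientation: [0.472, 0.527, -0.472, 0.527]
ft_force: [-0.6, -2.2, 1.2]
finger_gap: 0.003
```

Emit:
drive_tool:
  motion:
    - [[1, 0.002, 0, 0, 0, 0, 0], [1, 0.001, 0, 0, 0, 0, 0], [1, 0, 0, 0, 0, 0, 0]]

```text
time_s: 9.08
tcp_pos: [0.5589, -0.0104, 0.1526]
orientation: [0.472, 0.526, -0.472, 0.527]
ft_force: [-3.3, -0.8, 17.1]
finger_gap: 0.006
```

Firm stop at z 0.1526 (17 N). I'll hold while the balls roll, then rise.

Emit:
drive_tool:
  motion:
    - [[1, 0, 0, 0, 0, 0, 0], [1, 0, 0, 0, 0, 0, 0], [1, 0, 0, 0, 0, 0, 0], [1, 0, 0, 0, 0, 0, 0], [1, 0, 0, 0, 0, 0, 0], [1, 0, 0, 0, 0, 0, 0], [1, 0, 0, 0, 0, 0, 0], [1, 0, 0, 0, 0, 0, 0]]

```text
time_s: 9.75
tcp_pos: [0.5589, -0.0104, 0.1526]
orientation: [0.472, 0.526, -0.472, 0.527]
ft_force: [-3.9, -2.9, 16.5]
finger_gap: 0.001
```

Emit:
drive_tool:
  motion:
    - [[1, 0, 0, 0, 0, 0, 0], [1, 0, 0, 0, 0, 0, 0], [1, -0.005, 0, 0, 0, 0, 0], [1, -0.02, 0, 0, 0, 0, 0], [1, -0.035, 0, 0, 0, 0, 0], [1, -0.035, 0, 0, 0, 0, 0], [1, -0.025, 0, 0, 0, 0, 0], [1, 0, 0, 0, 0, 0, 0]]

```text
time_s: 10.42
tcp_pos: [0.5614, -0.0101, 0.2754]
orientation: [0.474, 0.524, -0.47, 0.53]
ft_force: [1.0, 0.2, -0.6]
finger_gap: 0.001
```

Emit:
drive_tool:
  motion:
    - [[1, 0, 0, 0, 0, 0, 0], [1, 0, 0, 0, 0, 0, 0], [1, 0, 0, 0, 0, 0, 0], [1, 0, 0, 0, 0, 0, 0], [1, 0, 0, 0, 0, 0, 0], [1, 0, 0, 0, 0, 0, 0], [1, 0, 0, 0, 0, 0, 0], [1, 0, 0, 0, 0, 0, 0]]

```text
time_s: 11.08
tcp_pos: [0.5586, -0.0103, 0.27]
orientation: [0.472, 0.527, -0.472, 0.527]
ft_force: [-0.1, 0.1, -0.3]
finger_gap: -0.002
```

```bash
python3 -c "
from h import *
rim()
im=cam('side')
for p in place_of('side','ball1')[:8]: print(p['confidence'],p['xy'],rig(world(im,*p['xy'])))
for n in ['scene','side']:
  im=cam(n)
  for p in place_of(n,'press_tab')[:1]: print(p['confidence'],rig(world(im,*p['xy'])))
  cv2.imwrite('pics/f_%s.png'%n,cv2.cvtColor(im['color'],cv2.COLOR_RGB2BGR))
a=cv2.imread('pics/f_scene.png')[80:300,150:410];b=cv2.imread('pics/f_side.png')[150:370,140:400]
cv2.imwrite('pics/f.png',cv2.resize(np.hstack([a,b]),None,fx=1.5,fy=1.5))"
```

```text
11.0833 tcp [ 0.5586 -0.0103  0.27  ] rig [ 0.0573 -0.0972  0.27  ] F [-0.0792  0.1472 -0.288 ] gap -0.001880951725202593
tool axes in rig [[-0.0006  1.     -0.    ]
 [ 0.0003 -0.     -1.    ]
 [-1.     -0.0006 -0.0003]]
scene rim 8 [-0.3269 -0.2754]
scene rim 14 [-0.3258 -0.1866]
side rim 60 [-0.3287 -0.1896]
side rim 18 [-0.3288 -0.1896]
0.61 [299.9, 309.9] [-0.0018 -0.2542  0.0396]
0.6 [283.5, 299.3] [-0.0032 -0.2143  0.0374]
0.6 [322.9, 329.9] [-0.0057 -0.3113  0.0373]
0.94 [ 0.0464 -0.1013  0.1532]
0.68 [ 0.0542 -0.097   0.153 ]
```

View pics/f.png

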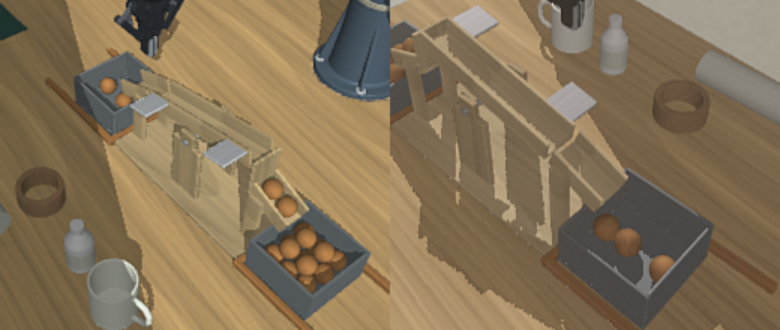

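All three balls lie in the tray (right half (606,227), (627,241), (662,267)), and the gate is over to the right. I'll let them settle and check that they are at rest.

Emit:
drive_tool:
  motion:
    - [[1, 0, 0, 0, 0, 0, 0], [1, 0, 0, 0, 0, 0, 0], [1, 0, 0, 0, 0, 0, 0], [1, 0, 0, 0, 0, 0, 0], [1, 0, 0, 0, 0, 0, 0], [1, 0, 0, 0, 0, 0, 0], [1, 0, 0, 0, 0, 0, 0], [1, 0, 0, 0, 0, 0, 0]]

```text
time_s: 12.15
tcp_pos: [0.5587, -0.0103, 0.2703]
orientation: [0.472, 0.527, -0.472, 0.527]
ft_force: [-0.0, 0.2, -0.2]
finger_gap: -0.003
```

Emit:
drive_tool:
  motion:
    - [[1, 0, 0, 0, 0, 0, 0], [1, 0, 0, 0, 0, 0, 0], [1, 0, 0, 0, 0, 0, 0], [1, 0, 0, 0, 0, 0, 0], [1, 0, 0, 0, 0, 0, 0], [1, 0, 0, 0, 0, 0, 0], [1, 0, 0, 0, 0, 0, 0], [1, 0, 0, 0, 0, 0, 0]]

```text
time_s: 12.82
tcp_pos: [0.5587, -0.0103, 0.2703]
orientation: [0.472, 0.527, -0.472, 0.527]
ft_force: [0.5, -0.2, 0.3]
finger_gap: 0.003
```

```bash
python3 -c "
from h import *
def q():
    im=cam('side'); print(get_state()['time_s'])
    for p in place_of('side','ball1')[:5]: print(p['confidence'],p['xy'],rig(world(im,*p['xy'])))
    return im['color'][280:370,250:400].astype(int)
a=q()
for _ in range(8): cam('scene')
b=q(); print('pixels changed',(abs(a-b).max(-1)>25).sum())"
```

```text
12.8667
0.71 [299.4, 311.9] [-0.0046 -0.2554  0.0373]
0.62 [282.9, 302.3] [-0.0082 -0.2171  0.0353]
0.6 [322.9, 328.0] [-0.0042 -0.3099  0.0403]
0.19 [303.1, 323.5] [-0.0026 -0.2654  0.0069]
13.3667
0.74 [321.8, 329.0] [-0.0071 -0.3095  0.04  ]
0.57 [284.2, 302.5] [-0.0065 -0.2191  0.0348]
0.52 [298.4, 309.4] [-0.0022 -0.2509  0.0386]
pixels changed 0
```

Nothing changed in the tray picture over 0.5 s, so I'm handing in.

```bash
python3 -c "
from station import *
print(job_done())"
```

```text
the job is handed in; nothing more can be done
None
```

The job is done and handed in at about 13.4 s of the 42 s allowed; the hand-in gives no verdict.

- **Tray:** I pushed it home with the open fingers. Against the stop it took 10 N without moving further. The depth images put it at about y -0.259 m in the sorter's frame, where home is -0.260 m and the limit is -0.27 m. I measured no tilt angle, but the last picture shows it flat.
- **Gate:** I pressed the right tab with shut fingers down to its stop (17 N, fingertips at z 0.153 m), then withdrew. The tab stayed at z 0.153 m afterwards, against the 0.150 m given for fully over. That difference is about the calibration error.
- **Balls:** All three are in the tray, with no pixels changing in the tray area over 0.5 s. The networks' ball positions differed by up to about 5 mm between calls, which I took as noise.
- **Robot:** It ended about 12 cm above the tab with no contact force.
- **Bystanders:** The mug, tape roll and glue bottle looked undisturbed in the last picture; I did not measure their positions again.

No check failed.

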